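# Turn the stone ball's carrying dish

### The job

Someone has parked a roll of tape over the upright post on the handle of the dish that carries the finished stone ball: slide the roll up off the post and lay it flat in the middle of the stone slab. Then take the dish by its post, lift it straight up off its board at least 6 cm, and turn it in the air a quarter turn (either way), so that its handle bar, which lay along the board's length, runs squarely across it. Keep the dish level with the ball in its centre throughout, leave the mallet, chisel and pencil alone, and finish still holding the dish steady above the middle of the board.

Things in the scene. Friction and masses are not known exactly. Their poses are not given: they have to be found in the camera images.
- dish: Round beech dish, loose, about 0.4 kg, 152 mm across, 22 mm high, standing on the board. Origin: centre of its underside; z up. Fixed steel arch handle in its yz plane: legs (16 mm in x, 6 mm in y) at y = +-79 mm carry a level bar along y, 16 mm wide, underside at z = 95, top at z = 105 mm. The bar starts within 3 degrees of the board's long side (y).
- dish_well (a point): Lowest point of the dish's inside, a shallow cone of about 7 degrees slope; on the dish's axis, 8 mm above its underside.
- dish_post (a point): Middle of the square steel post on the middle of the bar, the place to grip: 16 x 16 mm, faces square to the dish's x and y, 48 mm tall (z = 105 to 153 mm above the dish's underside). The point is on the dish's axis at z = 129 mm. The dish hangs balanced below it.
- ball_center (a point): centre of the loose polished stone ball, 40 mm diameter, about 90 g, which lies in the middle of the dish under the arch; sideways acceleration above about 1 m/s2 or a tilt of 7 degrees makes it roll off centre
- roll: Roll of paper tape, loose, about 60 g, pale with a brown card core: ring 64 mm outside, 32 mm hole, 24 mm high. Origin: centre of its underside; z along its axis, up. At the start it sits loosely over the dish's post, lying on the handle bar, the post standing 24 mm out above it.
- slab: Fixed flat pale stone slab, 150 mm (x) x 130 mm (y) x 30 mm high, bare. Origin: centre of its underside, on the bench.
- board: Fixed flat wooden rest board, 130 mm (x) x 200 mm (y, its long side) x 22 mm high, on which the dish stands at the start. Origin: centre of its underside, on the bench. The dish's bar (dish y) lies along board y at the start and along board x at the end.
- mallet: bystander, leave alone: dark wooden carver's mallet standing on its head, 84 mm across, 195 mm tall; origin at the centre of its underside
- chisel: bystander, leave alone: dark steel stone chisel lying on the bench, 210 mm long along its x, 26 mm wide, 18 mm high; origin near the middle of its underside
- pencil: bystander, leave alone: flat green carpenter's pencil lying on the bench, 160 mm long along its x, 12 mm wide, 8 mm high; origin near the middle of its underside

How it is judged (in metres and radians):
On the way, in this order (a step that is already met when the one before it is completed fails the run):
1. the roll lies flat and let go in the middle of the slab (horizontal distance between roll and slab below 0.04 m and z of roll in the frame of slab between 0.025 and 0.036 m and angle between roll's own z axis and vertical below 0.1 rad and linear speed of roll below 0.03 m/s and contact force between roll and the arm below 0.1 N and contact force between roll and the fingers below 0.1 N), for 0.2 s.
2. the dish is lifted clear of the board by the gripper, not yet turned (z of dish in the frame of board above 0.045 m and angle between the y axis of dish and the y axis of board, either way round below 0.4 rad and contact force between dish and the fingers above 1 N and contact force between dish and board below 0.05 N).
At the end, for the whole second after the job is handed in: Roll flat, let go, within 40 mm of the slab's centre. Gripper alone holds the dish by its post (TCP within 40 mm of its middle), still, 48+ mm above the board, within 50 mm of its middle, level within 0.1 rad, bar square across the board within 0.14 rad; ball in the dish within 10 mm of centre (all of step 1 and z of dish in the frame of board above 0.07 m and horizontal distance between dish and board below 0.05 m and angle between the y axis of dish and the x axis of board, either way round below 0.14 rad and angle between dish's own z axis and vertical below 0.1 rad and horizontal distance between ball_center and dish_well below 0.01 m and distance between ball_center and dish_well below 0.03 m and linear speed of dish below 0.03 m/s and contact force between dish and the fingers above 2 N and contact force between dish and board below 0.05 N and contact force between ball and the fingers below 0.05 N and distance between the grasp point and dish_post below 0.04 m); the arm keeps its last pose, push and grip.
It fails at once if the ball rolls more than 30 mm from the dish's centre (horizontal distance between ball_center and dish_well above 0.03 m).
It fails at once if the dish is tipped more than 0.2 rad (angle between dish's own z axis and vertical above 0.2 rad).
It fails at once if the mallet, chisel or pencil is moved more than 25 mm (distance of any of mallet, chisel, pencil from where it was at the start of the episode above 0.025 m).
It also fails if it takes over 62 s, if anything falls off the work surface, if the arm or the gripper's body presses on something with over 40 N, if the wrist force passes 120 N, or if a joint passes its speed limit or range.

### The arm

A 6-joint arm with a two-finger parallel gripper is mounted at the origin on the work surface. World frame = base frame: x ahead of the robot, y to its left, z up, the work surface at z = 0. Lengths are in mm, angles in degrees, forces in N, time in s.
With the tool pointing down it reaches from about 350 to 850 mm from the base axis. Payload 8.1 kg.
Tool frame: the origin (TCP) lies between the finger pads, 19 mm behind the fingertips; this is the grasp point; z points along the fingers, y is the line along which they close (so a half turn about z gives the same grasp; the last joint's range is limited). The gripper opens to 85 mm and grips with 20 to 120 N. Pads are 22 mm wide; open, the fingers measure 114 mm over their backs; the gripper's body (76 mm by 85 mm) begins 54 mm behind the grasp point. The pads swing forward as they close: fully open they stand 13 mm farther back than shut.
Start: joints at [-81.669, 7.471, 85.268, -0, 87.261, -4.893], TCP at [137.274, -584.09, 249.992] pointing down, gripper open.
Joint ranges: [-169.43, 169.43], [-51.17, 129.36], [1.28, 143.12], [-76.62, 256.62], [0, 156.53], [-152.29, 152.29]. Speed limits (degrees/s): [136.94, 136.94, 159.86, 180, 180, 180].

### API

Orientations are given as [roll, pitch, yaw] about the fixed x, y, z axes, in that order (R = Rz(yaw) Ry(pitch) Rx(roll)).
In Python, from bench import r gives the robot as it stands.
- The arm moves only by the tool shift_gripper, called after "Emit:" as name(argument=value, ...), one argument or row to a line, values as JSON. Schema: {"type":"object","properties":{"steps":{"type":"array","items":{"type":"array","items":{"type":"number"},"minItems":7,"maxItems":7},"minItems":1,"maxItems":8},"squeeze":{"type":"number"},"only":{"type":"string"},"quiet":{"type":"boolean"},"lines":{"type":"string"}},"required":["steps"],"additionalProperties":false}. steps is a list of rows, 1 to 8 of them, each of 7 numbers: a rotation vector rx, ry, rz in units of 5 degrees, then dx, dy, dz in units of 5 mm, then the finger opening in mm; each row is the pose to reach, as a shift and turn from the pose commanded when the call began, along the tool's axes at that moment; what a row does not reach only later rows make up. A row lasts 1/8 s, in which the tool goes at most 62.5 mm and 10.7 degrees, less where a joint would pass 70% of its speed; a pose out of reach is approached as far as the arm can. The fingers move at their own pace and stop on an object; squeeze is the grip in N (left out, the last holds). Time passes only in rows, so rows that do not move let the fingers close. The tool returns the time, the measured TCP pose, the force, the opening and the grip force at its end. only (a regular expression) keeps the lines of the reply that match it, lines (a string "A,B") keeps lines A to B, and quiet returns only ok. Input that does not fit is refused with a message, and nothing moves.
- r.sense(): the state, without advancing time (a new reading comes with each control period).
- r.snapshot(name): name is "scene" or "top"; returns a dict with "pixels" (384x512x3 uint8, blue, green, red), "fx", "fy", "cx", "cy" (pixels), "D" ([k1, k2, p1, p2, k3] as OpenCV has them; the pictures are not rectified), "pose" (4x4, takes a point from camera to world coordinates). Camera axes: x right, y up, looking along -z (the intrinsics and any distortion apply to the point x, -y, -z); pixel columns grow to the right and rows downward; lengths in mm; the calibration is good to about 2 mm. A picture is of the moment at which its call begins. There is no depth.
- r.hand_in(): hands the job in; it is judged then, once.
The state is a dict: "time": time; "joint_pos": joint angles; "qd": joint speeds; "joint_efforts": joint torques, N m; "tool_pos": TCP position; "tcp_rot": TCP orientation; "ft_force": force on the tool from outside, world axes, zero at the start; "wrist_torque": the same for the moment, N m; "finger_gap": finger opening in mm; "grip_force": force on a finger pad.
Only numpy, scipy, OpenCV 4.12 (cv2) and the standard library are available. Lean on these libraries where they do the work, as an engineer would, in place of code of your own. Each camera call takes 0.05 s, during which the arm holds its last target. There are 200 camera calls.

## Working session

There is one attempt and no reset: what is moved stays moved. The work goes in short steps, Python scripts to look and compute and a tool call to move; the robot and the scene stay as the last step left them, time stands still between calls to the robot, and variables do not carry over. Pictures are saved under pics/ and viewed, at most 12 in all, crops included, and the job is handed in when it is done.

```bash
mkdir -p pics; ls; python3 - <<'E'
from bench import r
import cv2,numpy as np
for n in("scene","top"):
    s=r.snapshot(n); cv2.imwrite(f"pics/{n}0.png",s["pixels"]); print(n,s["fx"],s["fy"],s["cx"],s["cy"],s["D"],np.round(s["pose"],3).tolist())
print(r.sense())
E
```

```text
bench.py
pics
scene 417.3439965047003 417.3439965047003 258.42985667665107 187.78306781236225 [-0.05805  0.       0.       0.       0.     ] [[0.459, -0.619, 0.638, 1222.959], [0.889, 0.321, -0.327, -419.438], [-0.002, 0.717, 0.697, 814.775], [0.0, 0.0, 0.0, 1.0]]
top 461.4246291757315 461.4246291757315 257.12587755111684 198.05981169043102 [-0.07704995  0.          0.          0.          0.        ] [[0.001, 0.978, -0.207, 369.116], [-1.0, -0.0, -0.006, -123.54], [-0.006, 0.207, 0.978, 1138.687], [0.0, 0.0, 0.0, 1.0]]
{'time': 0.1, 'joint_pos': array([-8.16693339e+01,  7.51258774e+00,  8.53229754e+01,  4.57795167e-04,
        8.72607079e+01, -4.89279721e+00]), 'qd': array([ 0.0511331 , -0.08538334, -0.15092491,  0.08822508,  0.02330122,
        0.0758973 ]), 'joint_efforts': array([ 4.77475278e-04, -5.70947385e+01, -5.01944661e+01, -3.61722505e-04,
        8.12468788e-03, -2.66422643e-05]), 'tool_pos': array([ 137.21019292, -583.62960282,  249.03107606]), 'tcp_rot': array([-1.79904119e+02, -8.66668321e-03,  1.32234338e+01]), 'ft_force': array([-0.09676779, -0.23584589, -0.22342949]), 'wrist_torque': array([-0.02018253,  0.0308806 ,  0.00521231]), 'grip_force': 0.0, 'finger_gap': 85.47728350330279}
```

View pics/scene0.png

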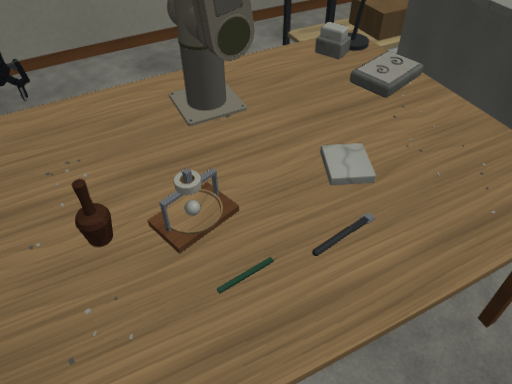

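View pics/top0.png

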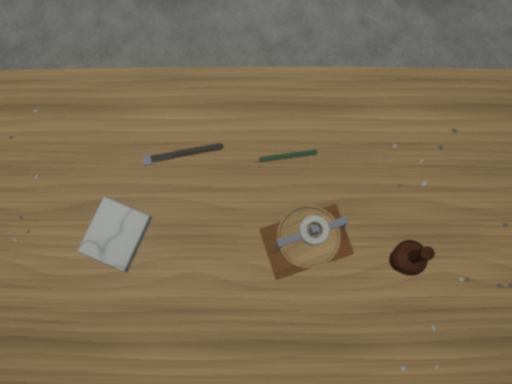

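Scene: dish and board near (194,212), roll (187,182), slab (348,163), mallet (97,220). Top: slab (115,233), board (307,241), roll (314,230), bar (278,243)–(346,222), mallet (410,257).

```bash
cat > h.py <<'E'
import cv2,numpy as np
from bench import r
def ray(s,uv):
    K=np.array([[s["fx"],0,s["cx"]],[0,s["fy"],s["cy"]],[0,0,1]])
    p=cv2.undistortPoints(np.array(uv,float).reshape(-1,1,2),K,np.array(s["D"],float)).reshape(-1,2)
    d=np.c_[p[:,0],-p[:,1],-np.ones(len(p))]@s["pose"][:3,:3].T
    return s["pose"][:3,3],d
def plane(s,uv,z):
    o,d=ray(s,uv); return o+d*((z-o[2])/d[:,2])[:,None]
def tri(s1,a,s2,b):
    o1,d1=ray(s1,a);o2,d2=ray(s2,b);out=[]
    for u,v in zip(d1,d2):
        t=np.linalg.lstsq(np.c_[u,-v],o2-o1,rcond=None)[0]
        p,q=o1+t[0]*u,o2+t[1]*v; out.append(np.r_[(p+q)/2,np.linalg.norm(p-q)])
    return np.array(out)
E
python3 - <<'E'
import cv2,numpy as np
a=cv2.imread("pics/scene0.png")[160:250,140:250]; b=cv2.imread("pics/top0.png")[195:285,250:360]
c=np.vstack([np.hstack([cv2.resize(x,None,fx=3.6,fy=3.6,interpolation=cv2.INTER_CUBIC) for x in(a,b)])])
cv2.imwrite("pics/crop.png",c)
# slab corners via saturation mask
for n in("scene","top"):
    im=cv2.imread(f"pics/{n}0.png");h=cv2.cvtColor(im,cv2.COLOR_BGR2HSV)
    m=((h[...,1]<60)&(h[...,2]>130)).astype(np.uint8)
    for k in cv2.findContours(m,0,2)[0]:
        if cv2.contourArea(k)>150: print(n,cv2.boundingRect(k),cv2.contourArea(k),cv2.minAreaRect(k))
    m=((h[...,1]>110)&(h[...,2]<120)&(h[...,2]>50)).astype(np.uint8)
    for k in cv2.findContours(cv2.morphologyEx(m,cv2.MORPH_OPEN,np.ones((3,3))),0,2)[0]:
        if cv2.contourArea(k)>300: print("board?",n,cv2.boundingRect(k),cv2.contourArea(k),cv2.minAreaRect(k))
E
```

```text
scene (174, 170, 27, 18) 166.0 ((187.0135040283203, 179.08106994628906), (16.604297637939453, 26.3038387298584), 80.53767395019531)
scene (323, 143, 52, 35) 1313.0 ((348.4723205566406, 160.00152587890625), (33.448421478271484, 49.645668029785156), 86.8201675415039)
scene (359, 48, 59, 35) 847.5 ((388.3970642089844, 66.66175842285156), (26.92527961730957, 52.821563720703125), 59.03623962402344)
board? scene (1, 360, 68, 24) 662.0 ((35.44859313964844, 375.61834716796875), (16.684289932250977, 68.67972564697266), 74.1974868774414)
board? scene (74, 338, 55, 23) 355.5 ((101.16447448730469, 349.8974609375), (10.897026062011719, 57.161590576171875), 67.52056884765625)
board? scene (0, 324, 91, 52) 1503.0 ((41.83021926879883, 345.0509948730469), (24.707130432128906, 100.43389892578125), 66.94869995117188)
board? scene (0, 300, 37, 20) 316.5 ((17.07240867614746, 306.9027404785156), (13.31891918182373, 40.293094635009766), 70.34617614746094)
board? scene (146, 273, 232, 111) 3370.0 ((262.975830078125, 332.2024230957031), (23.644542694091797, 254.99620056152344), 65.25646209716797)
board? scen
[... 1237 characters left out ...]
61045837402344)
board? scene (20, 27, 158, 44) 1582.5 ((99.06707000732422, 48.49163818359375), (11.734424591064453, 160.63047790527344), 77.17865753173828)
board? scene (366, 0, 42, 40) 932.0 ((386.5, 19.5), (39.0, 41.0), 90.0)
top (299, 215, 31, 29) 641.0 ((314.0, 229.0), (28.0, 30.0), 90.0)
top (78, 196, 71, 75) 3003.0 ((112.7756118774414, 232.81951904296875), (50.56635665893555, 63.27778625488281), 24.775142669677734)
board? top (392, 240, 43, 33) 962.0 ((411.70001220703125, 255.60000610351562), (39.354793548583984, 32.64659118652344), 26.56505012512207)
board? top (260, 223, 45, 56) 853.0 ((281.0584716796875, 249.3323211669922), (54.24967956542969, 30.841327667236328), 70.55996704101562)
```

View pics/crop.png

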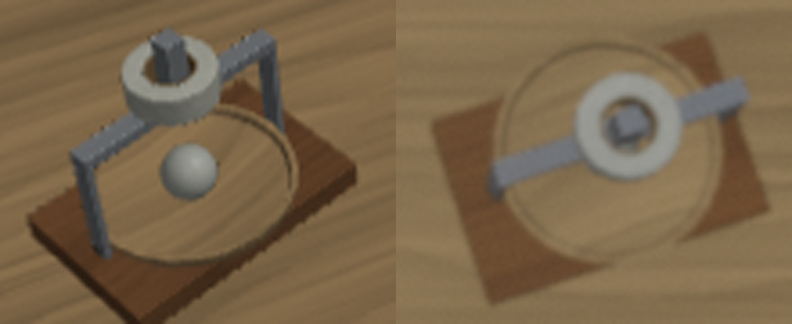

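The crop (3.6×) shows the post tip at scene crop (167,38) and top crop (632,121). The roll's top face is centred at (170,67) and (629,126), the bar ends at (83,156)/(265,38) and (497,172)/(742,92), and the board corners are clear in both views.

```bash
python3 - <<'E'
from h import *
S=r.snapshot("scene");T=r.snapshot("top")
cs=lambda p:(np.array(p,float)+.5)/3.6-.5+[140,160]
ct=lambda p:(np.array(p,float)+.5-[396,0])/3.6-.5+[250,195]
np.set_printoptions(suppress=True,precision=1)
n=["post","roll","bar near(left)","bar far(right)"]
X=tri(S,cs([[167,38],[170,67],[83,156],[265,38]]),T,ct([[632,121],[629,126],[497,172],[742,92]]))
for a,b in zip(n,X):print(a,b)
B=tri(S,cs([[30,220],[243,83],[355,165]]),T,ct([[433,120],[706,35],[768,208]]));print("boardtri",B)
# which correspond: report both planes
print("board top view",plane(T,ct([[433,120],[706,35],[768,208],[492,302]]),22))
print("board scene",plane(S,cs([[30,220],[243,83],[355,165],[140,315]]),22))
im=T["pixels"]
for s in(S,T):
    h=cv2.cvtColor(s["pixels"],cv2.COLOR_BGR2HSV);m=((h[...,1]<70)&(h[...,2]>110)).astype(np.uint8)
    m=cv2.morphologyEx(m,cv2.MORPH_CLOSE,np.ones((5,5)))
    for k in cv2.findContours(m,0,2)[0]:
        if cv2.contourArea(k)>1200 :
            q=cv2.approxPolyDP(k,6,True)[:,0]
            if len(q)<7: P=plane(s,q,30);print("slab",q.tolist(),P,P.mean(0))
E
```

```text
post [ 507.8 -240.2  173.4    0.4]
roll [ 508.3 -241.4  148.9    0.2]
bar near(left) [ 479.4 -234.2   55.3  139.3]
bar far(right) [ 542.1 -246.2  206.4  115.2]
boardtri [[ 515.9 -238.5   56.2  230.2]
 [ 568.8 -249.6  188.8   71.4]
 [ 519.9 -238.2   86.5  223.1]]
board top view [[ 530.3 -123.7   22. ]
 [ 588.9 -311.    22. ]
 [ 470.3 -349.    22. ]
 [ 408.2 -162.9   22. ]]
board scene [[ 475.7 -350.3   22. ]
 [ 415.  -163.7   22. ]
 [ 532.8 -124.4   22. ]
 [ 590.8 -309.5   22. ]]
slab [[322, 145], [332, 178], [375, 176], [362, 143]] [[429.4 204.3  30. ]
 [564.9 147.5  30. ]
 [613.5 259.   30. ]
 [477.2 318.3  30. ]] [521.2 232.3  30. ]
slab [[104, 196], [78, 251], [123, 271], [149, 215]] [[608.6 263.5  30. ]
 [471.7 319.   30. ]
 [424.4 204.9  30. ]
 [560.9 148.1  30. ]] [516.4 233.9  30. ]
```

```bash
cat >> h.py <<'E'
from scipy.spatial.transform import Rotation as Ro
def rel(xyz,yaw):
    "tool-axes shift from the present pose to xyz, tool down with that yaw"
    s=r.sense(); R=Ro.from_euler('xyz',s["tcp_rot"],degrees=True)
    G=Ro.from_euler('xyz',[180,0,yaw],degrees=True)
    return np.round((R.inv()*G).as_rotvec(degrees=True),1),np.round(R.inv().apply(np.array(xyz)-s["tool_pos"]),1)
E
python3 - <<'E'
from h import *
S=r.snapshot("scene");T=r.snapshot("top")
cs=lambda p:(np.array(p,float)+.5)/3.6-.5+[140,160]
ct=lambda p:(np.array(p,float)+.5-[396,0])/3.6-.5+[250,195]
np.set_printoptions(suppress=True,precision=1)
X=tri(S,cs([[83,156],[265,38]]),T,ct([[742,92],[497,172]]));print(X)
for X in(X,plane(S,cs([[83,156],[265,38]]),127),plane(T,ct([[742,92],[497,172]]),127)):
    d=X[1]-X[0];print(X[:,:2].mean(0),np.hypot(*d[:2]),np.degrees(np.arctan2(d[1],d[0])))
print("mallet",plane(T,[[409,258]],40), "post@175",plane(T,ct([[632,121]]),175),plane(S,cs([[167,38]]),175))
print(rel([508,-241,250],107.5))
E
```

```text
[[ 533.3 -314.1  123.2    2.3]
 [ 483.1 -164.2  122.7    2.7]]
[ 508.2 -239.2] 158.07194834856847 108.49793771133197
[ 512.4 -240.3] 154.95384586235178 108.93148104736389
[ 507.7 -238.7] 159.54087676452184 107.99380459882627
mallet [[ 454.7 -479.6   40. ]] post@175 [[ 507.5 -240.2  175. ]] [[ 509.6 -240.4  175. ]]
(array([ -0. ,  -0. , -94.3]), array([ 439.4, -249. ,   -0.2]))
```

Units first: shifts go in units of 5 mm and turns go in units of 5 degrees. So 25 mm is 5, 370 mm is 74, -76 degrees is -15.2.

Emit:
shift_gripper(
  steps=[
    [0, 0, -1.2, 5, -2.8, 0, 85],
    [0, 0, -3.2, 15, -8.6, 0, 85],
    [0, 0, -5.2, 25, -14.2, 0, 85],
    [0, 0, -7.2, 35, -20, 0, 85],
    [0, 0, -9.2, 45, -25.6, 0, 85],
    [0, 0, -11.2, 55, -31.2, 0, 85],
    [0, 0, -13.2, 65, -37, 0, 85],
    [0, 0, -15.2, 74, -42, 0, 85],
  ],
)

```text
time: 1.3
tool_pos: [450.7, -293.4, 250.2]
tcp_rot: [180.0, 0.0, 89.6]
ft_force: [0.6, 0.7, 0.0]
finger_gap: 85.0
grip_force: 0.0
```

Emit:
shift_gripper(
  steps=[
    [0, 0, -1.6, 7, 4.2, 0, 85],
    [0, 0, -2.8, 10, 6, 0, 85],
    [0, 0, -3.6, 11.2, 6.6, 0, 85],
    [0, 0, -3.8, 11.6, 6.8, 0, 85],
    [0, 0, -3.8, 11.6, 6.8, 0, 85],
  ],
)

```text
time: 1.92
tool_pos: [484.1, -237.6, 250.0]
tcp_rot: [-180.0, 0.0, 108.2]
ft_force: [-0.1, 0.2, 0.7]
finger_gap: 85.2
grip_force: 0.0
```

```bash
python3 - <<'E'
from h import *
print(rel([508.3,-240.3,139],108.3))
E
```

```text
(array([-0. ,  0. , -0.1]), array([-10.1,  22.2, 111. ]))
```

Emit:
shift_gripper(
  steps=[
    [0, 0, 0, -1, 2.2, 4, 85],
    [0, 0, 0, -2, 4.4, 9, 85],
    [0, 0, 0, -2, 4.4, 9, 85],
    [0, 0, 0, -2, 4.4, 9, 85],
  ],
)

```text
time: 2.42
tool_pos: [508.0, -240.5, 205.8]
tcp_rot: [180.0, 0.0, 108.2]
ft_force: [-0.9, 0.3, -0.2]
finger_gap: 85.2
grip_force: 0.0
```

```bash
python3 - <<'E'
from h import *
print(rel([508.3,-240.3,139],108.3))
a=r.snapshot("scene")["pixels"][120:250,110:270];b=r.snapshot("top")["pixels"][170:300,230:390]
cv2.imwrite("pics/pre.png",np.hstack([cv2.resize(x,None,fx=2.5,fy=2.5,interpolation=2) for x in(a,b)]))
E
```

```text
(array([ 0. ,  0. , -0.1]), array([ 0.1,  0.3, 66.8]))
```

View pics/pre.png

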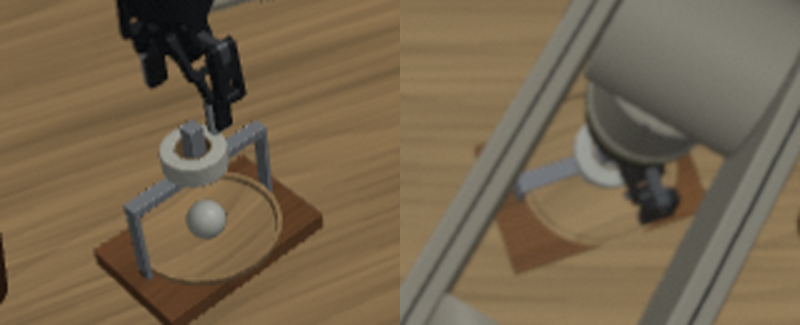

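The fingers straddle the roll across the bar: finger tips at about (155,82) and (220,122) in the left half, post at (191,132). Going down in steps.

Emit:
shift_gripper(
  steps=[
    [0, 0, 0, 0, 0, 3, 85],
    [0, 0, 0, 0, 0, 6.6, 85],
    [0, 0, 0, 0, 0, 10, 85],
    [0, 0, 0, 0, 0, 12, 85],
    [0, 0, 0, 0, 0, 13.2, 85],
    [0, 0, 0, 0, 0, 13.2, 85],
    [0, 0, 0, 0, 0, 13.2, 78],
    [0, 0, 0, 0, 0, 13.2, 74],
  ],
  squeeze=20,
)

```text
time: 3.52
tool_pos: [508.7, -240.3, 139.7]
tcp_rot: [180.0, 0.1, 108.2]
ft_force: [0.2, -0.7, 0.6]
finger_gap: 73.9
grip_force: 0.0
```

Emit:
shift_gripper(
  steps=[
    [0, 0, 0, 0, 0, 0, 60],
    [0, 0, 0, 0, 0, 0, 58],
    [0, 0, 0, 0, 0, 0, 56],
    [0, 0, 0, 0, 0, 0, 54],
  ],
  squeeze=20,
)

```text
time: 4.03
tool_pos: [508.6, -240.4, 139.8]
tcp_rot: [180.0, 0.1, 108.2]
ft_force: [-1.4, 1.1, 5.5]
finger_gap: 64.4
grip_force: 22.1
```

Emit:
shift_gripper(
  steps=[
    [0, 0, 0, 0, 0, -0.4, 54],
    [0, 0, 0, 0, 0, -1.6, 54],
    [0, 0, 0, 0, 0, -3.6, 54],
    [0, 0, 0, 0, 0, -6.4, 54],
    [0, 0, 0, 0, 0, -9.6, 54],
    [0, 0, 0, 0, 0, -13, 54],
    [0, 0, 0, 0, 0, -16, 54],
    [0, 0, 0, 0, 0, -18, 54],
  ],
  squeeze=30,
)

```text
time: 5.03
tool_pos: [508.6, -240.3, 230.6]
tcp_rot: [179.9, 0.1, 108.2]
ft_force: [1.0, -0.4, -1.3]
finger_gap: 64.2
grip_force: 33.1
```

```bash
python3 - <<'E'
from h import *
a=r.snapshot("scene")["pixels"][100:250,110:270]
cv2.imwrite("pics/lift.png",cv2.resize(a,None,fx=3,fy=3,interpolation=2))
print(rel([518.8,233,230],108.2))
E
```

```text
(array([0.1, 0.1, 0. ]), array([446.7, 157.5,   1. ]))
```

View pics/lift.png

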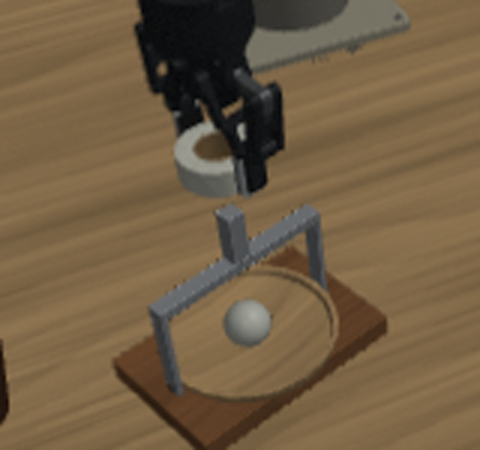

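The roll is held level at (213,160), clear above the free post at (231,212). The ball is still centred at (247,323). Carrying the roll to the slab.

Emit:
shift_gripper(
  steps=[
    [0, 0, 0, 3, 1, 0, 54],
    [0, 0, 0, 10, 3.6, 0, 54],
    [0, 0, 0, 20, 7, 0, 54],
    [0, 0, 0, 31, 11, 0, 54],
    [0, 0, 0, 42, 14.8, 0, 54],
    [0, 0, 0, 53, 18.6, 0, 54],
    [0, 0, 0, 64, 22.6, 0, 54],
    [0, 0, 0, 74, 26, 0, 54],
  ],
)

```text
time: 6.08
tool_pos: [514.6, 154.8, 228.0]
tcp_rot: [-179.9, -0.0, 108.3]
ft_force: [0.7, -0.4, -0.0]
finger_gap: 63.5
grip_force: 33.2
```

Emit:
shift_gripper(
  steps=[
    [0, 0, 0, 8, 2.8, 0, 54],
    [0, 0, 0, 13, 4.6, 4, 54],
    [0, 0, 0, 15.2, 5.4, 10, 54],
    [0, 0, 0, 15.4, 5.4, 16, 54],
    [0, 0, 0, 15.4, 5.4, 20, 54],
    [0, 0, 0, 15.4, 5.4, 22, 54],
    [0, 0, 0, 15.4, 5.4, 22, 54],
  ],
)

```text
time: 6.95
tool_pos: [517.2, 233.4, 118.6]
tcp_rot: [-179.9, -0.0, 108.2]
ft_force: [-0.4, 0.2, -0.1]
finger_gap: 64.0
grip_force: 33.2
```

```bash
python3 - <<'E'
from h import *
print(rel([518.8,233,42],108.2))
a=r.snapshot("scene")["pixels"][100:210,280:420]
cv2.imwrite("pics/slab.png",cv2.resize(a,None,fx=3.5,fy=3.5,interpolation=2))
E
```

```text
(array([-0.1, -0. ,  0. ]), array([-0.8,  1.5, 76.6]))
```

View pics/slab.png

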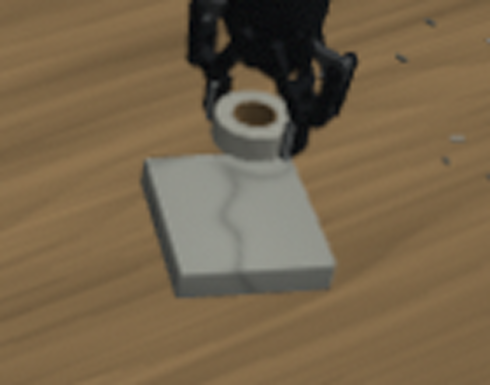

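The roll hangs level above the slab, at (250,122) in the crop; the slab's top face is centred near (237,215), as expected from a height of about 75 mm. Lowering.

To row units: 2 mm is 0.4, 73.5 mm is 14.7.

Emit:
shift_gripper(
  steps=[
    [0, 0, 0, 0, 0.4, 3, 54],
    [0, 0, 0, 0, 0.4, 7, 54],
    [0, 0, 0, 0, 0.4, 10.4, 54],
    [0, 0, 0, 0, 0.4, 12.6, 54],
    [0, 0, 0, 0, 0.4, 13.8, 54],
    [0, 0, 0, 0, 0.4, 14.4, 54],
    [0, 0, 0, 0, 0.4, 14.7, 54],
    [0, 0, 0, 0, 0.4, 14.7, 54],
  ],
)

```text
time: 8.0
tool_pos: [519.8, 234.3, 45.9]
tcp_rot: [180.0, -0.0, 108.2]
ft_force: [0.4, -0.5, -0.1]
finger_gap: 64.1
grip_force: 33.2
```

To row units: 1.4 mm is 0.28, 0.7 mm is 0.14.

Emit:
shift_gripper(
  steps=[
    [0, 0, 0, 0, 0, 0.14, 54],
    [0, 0, 0, 0, 0, 0.28, 54],
    [0, 0, 0, 0, 0, 0.28, 54],
  ],
)

```text
time: 8.38
tool_pos: [519.5, 234.2, 44.1]
tcp_rot: [180.0, 0.0, 108.2]
ft_force: [1.1, -0.1, -0.9]
finger_gap: 63.8
grip_force: 33.2
```

To row units: 1.4 mm is 0.28, 0.7 mm is 0.14.

Emit:
shift_gripper(
  steps=[
    [0, 0, 0, 0, 0, 0.14, 54],
    [0, 0, 0, 0, 0, 0.28, 54],
    [0, 0, 0, 0, 0, 0.28, 54],
  ],
)

```text
time: 8.75
tool_pos: [519.6, 234.2, 43.2]
tcp_rot: [180.0, -0.0, 108.2]
ft_force: [-2.4, -0.6, 4.6]
finger_gap: 63.9
grip_force: 33.5
```

Contact. Release and rise.

Emit:
shift_gripper(
  steps=[
    [0, 0, 0, 0, 0, 0, 68],
    [0, 0, 0, 0, 0, 0, 75],
    [0, 0, 0, 0, 0, 0, 85],
    [0, 0, 0, 0, 0, 0, 85],
    [0, 0, 0, 0, 0, 0, 85],
    [0, 0, 0, 0, 0, -2, 85],
    [0, 0, 0, 0, 0, -8, 85],
    [0, 0, 0, 0, 0, -18, 85],
  ],
)

```text
time: 9.75
tool_pos: [518.0, 233.7, 132.3]
tcp_rot: [-179.8, 0.0, 108.2]
ft_force: [0.2, 0.8, 0.4]
finger_gap: 85.1
grip_force: 0.0
```

Emit:
shift_gripper(
  steps=[
    [0, 0, 0, 0, 0, -10, 85],
    [0, 0, 0, 0, 0, -18, 85],
    [0, 0, 0, 0, 0, -21, 85],
    [0, 0, 0, 0, 0, -21, 85],
  ],
)

```text
time: 10.25
tool_pos: [520.0, 234.4, 238.7]
tcp_rot: [179.9, -0.0, 108.2]
ft_force: [0.5, 0.5, -1.0]
finger_gap: 85.0
grip_force: 0.0
```

```bash
python3 - <<'E'
from h import *
S=r.snapshot("scene");a=S["pixels"][130:190,310:390]
cv2.imwrite("pics/slab2.png",cv2.resize(a,None,fx=5,fy=5,interpolation=2))
print(rel([508.4,-240.3,235],108.3),r.sense()["tool_pos"])
E
```

```text
(array([-0. ,  0. , -0.1]), array([-447.2, -158.6,    2. ])) [519.18388504 234.08872927 236.8613958 ]
```

View pics/slab2.png

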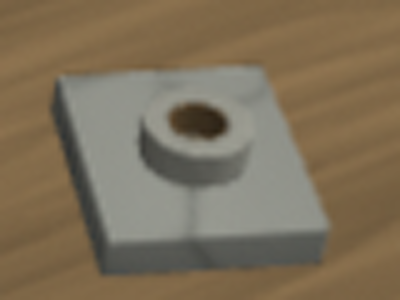

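The roll lies flat in the slab's middle: roll at (195,140), slab face centred near (190,155). I'll re-measure the now-bare post and bar while the arm is out of the way.

```bash
python3 - <<'E'
from h import *
a=r.snapshot("scene")["pixels"][160:250,140:250];b=r.snapshot("top")["pixels"][195:285,250:360]
cv2.imwrite("pics/crop2.png",np.hstack([cv2.resize(x,None,fx=3.6,fy=3.6,interpolation=2) for x in(a,b)]))
E
```

```text
(no output)
```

View pics/crop2.png

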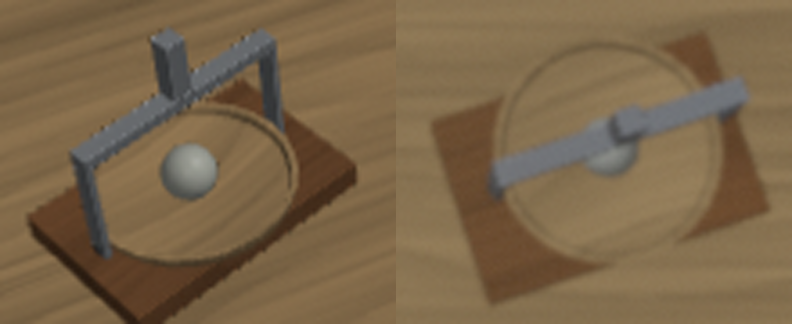

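The dish has not moved: post tip at (168,38) and (632,121), same as before, with the ball centred at (189,171). Returning over the post.

Emit:
shift_gripper(
  steps=[
    [0, 0, 0, -4, -1.4, 0, 85],
    [0, 0, 0, -13, -4.6, 0, 85],
    [0, 0, 0, -24, -8.6, 0, 85],
    [0, 0, 0, -35, -12.4, 0, 85],
    [0, 0, 0, -46, -16.4, 0, 60],
    [0, 0, 0, -57, -20.2, 0, 60],
    [0, 0, 0, -68, -24.2, 0, 60],
    [0, 0, 0, -78, -27.6, 0, 60],
  ],
)

```text
time: 11.4
tool_pos: [508.7, -182.1, 236.5]
tcp_rot: [-179.9, -0.1, 108.2]
ft_force: [1.9, -0.0, 0.5]
finger_gap: 59.7
grip_force: 0.0
```

Emit:
shift_gripper(
  steps=[
    [0, 0, 0, -7, -2.4, 0, 60],
    [0, 0, 0, -10.4, -3.6, 0, 60],
    [0, 0, 0, -11.4, -4, 0, 60],
    [0, 0, 0, -11.4, -4, 0, 60],
    [0, 0, 0, -11.4, -4, 0, 60],
  ],
)

```text
time: 12.02
tool_pos: [509.4, -238.6, 237.7]
tcp_rot: [180.0, -0.0, 108.3]
ft_force: [0.2, 1.0, -0.7]
finger_gap: 59.9
grip_force: 0.0
```

```bash
python3 - <<'E'
from h import *
print(rel([508.4,-240.3,151],108.3))
E
```

```text
(array([ 0., -0.,  0.]), array([-1.3, -1.4, 86.7]))
```

Emit:
shift_gripper(
  steps=[
    [0, 0, 0, -0.26, -0.26, 2.4, 60],
    [0, 0, 0, -0.26, -0.26, 6.4, 55],
    [0, 0, 0, -0.26, -0.26, 10.8, 50],
    [0, 0, 0, -0.26, -0.26, 14.4, 45],
    [0, 0, 0, -0.26, -0.26, 16.4, 40],
    [0, 0, 0, -0.26, -0.26, 17.2, 35],
    [0, 0, 0, -0.26, -0.26, 17.2, 30],
    [0, 0, 0, -0.26, -0.26, 17.2, 26],
  ],
  squeeze=20,
)

```text
time: 13.02
tool_pos: [508.9, -241.7, 152.6]
tcp_rot: [179.9, 0.1, 108.2]
ft_force: [0.3, 1.0, 0.5]
finger_gap: 26.0
grip_force: 0.0
```

Emit:
shift_gripper(
  steps=[
    [0, 0, 0, 0, 0, 0, 24],
    [0, 0, 0, 0, 0, 0, 22],
    [0, 0, 0, 0, 0, 0, 20.5],
    [0, 0, 0, 0, 0, 0, 19.5],
    [0, 0, 0, 0, 0, 0, 18.5],
    [0, 0, 0, 0, 0, 0, 17.5],
    [0, 0, 0, 0, 0, 0, 16.5],
    [0, 0, 0, 0, 0, 0, 16],
  ],
)

```text
time: 14.02
tool_pos: [508.1, -241.5, 151.7]
tcp_rot: [-180.0, -0.0, 108.2]
ft_force: [-2.1, -0.9, 2.1]
finger_gap: 16.1
grip_force: 4.0
```

Emit:
shift_gripper(
  steps=[
    [0, 0, 0, 0, 0, 0, 15],
    [0, 0, 0, 0, 0, 0, 13],
    [0, 0, 0, 0, 0, 0, 10],
    [0, 0, 0, 0, 0, 0, 8],
  ],
  squeeze=60,
)

```text
time: 14.52
tool_pos: [508.3, -241.4, 151.8]
tcp_rot: [-180.0, -0.0, 108.2]
ft_force: [-4.3, -0.2, 2.7]
finger_gap: 15.4
grip_force: 59.1
```

```bash
python3 - <<'E'
from h import *
S=r.snapshot("scene");a=S["pixels"][130:250,130:250]
cv2.imwrite("pics/grip.png",cv2.resize(a,None,fx=4,fy=4,interpolation=2))
E
```

```text
(no output)
```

View pics/grip.png

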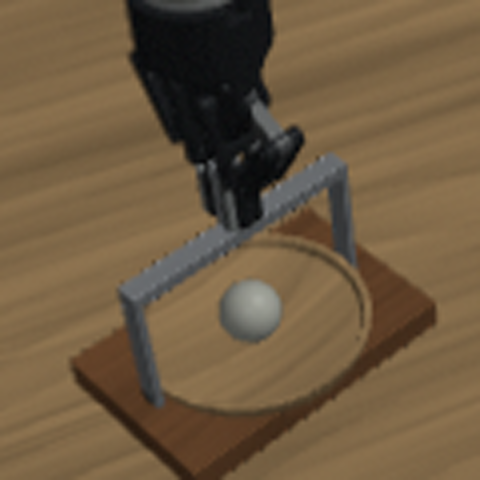

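The post is gripped with the fingers across the bar at (235,215), and the ball is centred at (250,310). Lifting slowly.

To row units: -24 mm is -4.8, -2 mm is -0.4.

Emit:
shift_gripper(
  steps=[
    [0, 0, 0, 0, 0, -0.1, 8],
    [0, 0, 0, 0, 0, -0.4, 8],
    [0, 0, 0, 0, 0, -0.9, 8],
    [0, 0, 0, 0, 0, -1.6, 8],
    [0, 0, 0, 0, 0, -2.4, 8],
    [0, 0, 0, 0, 0, -3.2, 8],
    [0, 0, 0, 0, 0, -4, 8],
    [0, 0, 0, 0, 0, -4.8, 8],
  ],
)

```text
time: 15.58
tool_pos: [508.4, -241.5, 176.0]
tcp_rot: [180.0, 0.0, 108.2]
ft_force: [-0.4, -0.8, -4.6]
finger_gap: 15.1
grip_force: 58.5
```

Emit:
shift_gripper(
  steps=[
    [0, 0, 0, 0, 0, -1, 8],
    [0, 0, 0, 0, 0, -2.2, 8],
    [0, 0, 0, 0, 0, -3.6, 8],
    [0, 0, 0, 0, 0, -5, 8],
    [0, 0, 0, 0, 0, -6.4, 8],
    [0, 0, 0, 0, 0, -7.6, 8],
    [0, 0, 0, 0, 0, -8.4, 8],
    [0, 0, 0, 0, 0, -8.8, 8],
  ],
)

```text
time: 16.58
tool_pos: [508.4, -241.5, 220.0]
tcp_rot: [180.0, 0.0, 108.2]
ft_force: [1.2, 1.6, -5.0]
finger_gap: 15.5
grip_force: 58.5
```

Emit:
shift_gripper(
  steps=[
    [0, 0, 0, 0, 0, -0.4, 8],
    [0, 0, 0, 0, 0, -1.2, 8],
    [0, 0, 0, 0, 0, -2.2, 8],
    [0, 0, 0, 0, 0, -3.2, 8],
    [0, 0, 0, 0, 0, -4, 8],
    [0, 0, 0, 0, 0, -4.6, 8],
    [0, 0, 0, 0, 0, -4.8, 8],
    [0, 0, 0, 0, 0, -4.8, 8],
  ],
)

```text
time: 17.58
tool_pos: [508.3, -241.4, 243.7]
tcp_rot: [-180.0, -0.0, 108.2]
ft_force: [-0.2, -0.1, -5.4]
finger_gap: 14.8
grip_force: 58.6
```

```bash
python3 - <<'E'
from h import *
print(rel([502,-237.5,240],18))
S=r.snapshot("scene");a=S["pixels"][100:250,110:270]
cv2.imwrite("pics/up.png",cv2.resize(a,None,fx=3,fy=3,interpolation=2))
E
```

```text
(array([-0. , -0. , 90.2]), array([ 5.7, -4.8,  3.7]))
```

View pics/up.png

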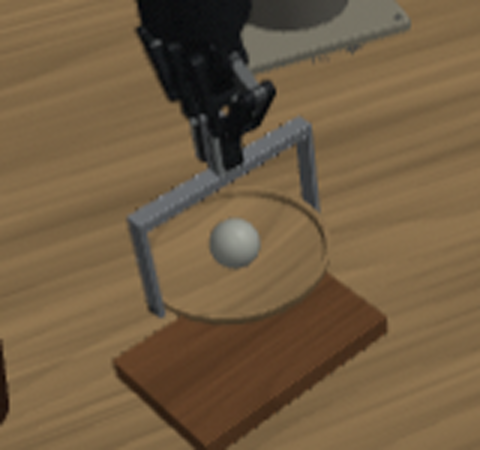

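The dish hangs level about 90 mm up and the ball is centred at (235,243). Turning it gently.

Emit:
shift_gripper(
  steps=[
    [0, 0, 0.1, 0, 0, 0, 8],
    [0, 0, 0.3, 0, 0, 0, 8],
    [0, 0, 0.6, 0, 0, 0, 8],
    [0, 0, 1, 0, 0, 0, 8],
    [0, 0, 1.6, 0, 0, 0, 8],
    [0, 0, 2.3, 0, 0, 0, 8],
    [0, 0, 3, 0, 0, 0, 8],
    [0, 0, 3.8, 0, 0, 0, 8],
  ],
)

```text
time: 18.62
tool_pos: [508.4, -241.4, 243.7]
tcp_rot: [180.0, -0.0, 89.0]
ft_force: [0.4, 0.5, -6.1]
finger_gap: 15.5
grip_force: 58.5
```

Emit:
shift_gripper(
  steps=[
    [0, 0, 0.8, 0, 0, 0, 8],
    [0, 0, 1.6, 0, 0, 0, 8],
    [0, 0, 2.4, 0, 0, 0, 8],
    [0, 0, 3.2, 0, 0, 0, 8],
    [0, 0, 4, 0, 0, 0, 8],
    [0, 0, 4.8, 0, 0, 0, 8],
    [0, 0, 5.6, 0, 0, 0, 8],
    [0, 0, 6.4, 0, 0, 0, 8],
  ],
)

```text
time: 19.62
tool_pos: [508.4, -241.4, 243.7]
tcp_rot: [180.0, -0.0, 57.0]
ft_force: [-0.6, 0.4, -4.8]
finger_gap: 15.3
grip_force: 58.5
```

Emit:
shift_gripper(
  steps=[
    [0, 0, 0.8, 0, 0, 0, 8],
    [0, 0, 1.6, 0, 0, 0, 8],
    [0, 0, 2.4, 0, 0, 0, 8],
    [0, 0, 3.2, 0, 0, 0, 8],
    [0, 0, 4, 0, 0, 0, 8],
    [0, 0, 4.7, 0, 0, 0, 8],
    [0, 0, 5.3, 0, 0, 0, 8],
    [0, 0, 5.8, 0, 0, 0, 8],
  ],
)

```text
time: 20.62
tool_pos: [508.3, -241.5, 243.7]
tcp_rot: [-180.0, 0.0, 28.0]
ft_force: [-0.0, 1.1, -4.5]
finger_gap: 15.3
grip_force: 58.6
```

Emit:
shift_gripper(
  steps=[
    [0, 0, 0.5, 0, 0, 0, 8],
    [0, 0, 0.9, 0, 0, 0, 8],
    [0, 0, 1.3, 0, 0, 0, 8],
    [0, 0, 1.6, 0, 0, 0, 8],
    [0, 0, 1.84, 0, 0, 0, 8],
    [0, 0, 2, 0, 0, 0, 8],
    [0, 0, 2.08, 0, 0, 0, 8],
    [0, 0, 2.08, 0, 0, 0, 8],
  ],
)

```text
time: 21.62
tool_pos: [508.4, -241.4, 243.7]
tcp_rot: [-180.0, 0.0, 17.8]
ft_force: [-0.3, -0.6, -4.7]
finger_gap: 15.5
grip_force: 58.5
```

Emit:
shift_gripper(
  steps=[
    [0, 0, 0, 0, 0, 0, 8],
    [0, 0, 0, 0, 0, 0, 8],
    [0, 0, 0, 0, 0, 0, 8],
    [0, 0, 0, 0, 0, 0, 8],
  ],
)

```text
time: 22.12
tool_pos: [508.3, -241.4, 243.7]
tcp_rot: [180.0, 0.0, 17.8]
ft_force: [0.2, 0.1, -6.3]
finger_gap: 15.9
grip_force: 58.5
```

```bash
python3 - <<'E'
from h import *
S=r.snapshot("scene");a=S["pixels"][100:250,110:380]
cv2.imwrite("pics/end.png",cv2.resize(a,None,fx=2.9,fy=2.9,interpolation=2))
E
```

```text
(no output)
```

View pics/end.png

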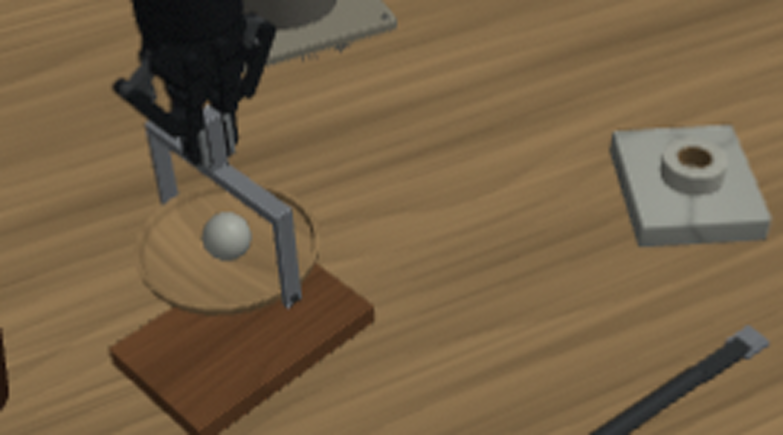

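The bar now runs across the board, from (155,130) to (285,215). The ball is centred at (227,236) and the roll lies flat on the slab at (694,163).

```bash
python3 -c "
from bench import r
print(r.hand_in())"
```

```text
the job is handed in; nothing more can be done
None
```

The job is handed in (no verdict came back): the roll lies flat in the middle of the slab, and the dish is held level about 90 mm above the board, turned a quarter turn with the ball centred.

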